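Load a brass sleeve on the marking fixture and zero its counter

TASK

Push the long brass sleeve down over the fixture's upright spigot until it sits fully home on the shoulder. Then take the stylus from its wooden stand, press the counter's recessed button fully down with the stylus tip, let the button come up again, and put the stylus back in the hole of its stand, standing upright on its collar. Leave the other things on the bench where they are.

Things in the scene. Friction and masses are not known exactly. Their poses are not given: they have to be found in the camera images.
- sleeve: plain brass tube, 100 mm long, 50 mm outside and 39 mm inside diameter (wall 5.5 mm), 0.2 to 0.42 kg, standing upright on the bench, open at both ends; origin at the centre of its lower end, z along the tube. It is the long one: the other brass ring on the bench is shorter (35 mm) and wider (74 mm). Either end may go down
- sleeve_mid (a point): point on the sleeve's axis at half its length, 50 mm above its lower end
- fixture: marking fixture bolted down: dark steel plate 120 (x) x 240 (y) x 20 mm; origin at the centre of its underside, z up. At its +y end stands the steel spigot on a round shoulder (66 mm diameter, top 35 mm above the bench); at its -y end a grey counter housing (85 x 90 mm, top 65 mm above the bench) with a black display bar and the recessed button, 127 mm from the spigot
- spigot_seat (a point): point on the spigot's axis at the shoulder's top, where the sleeve's lower end sits when home; 35 mm above the bench. Spigot: 36 mm diameter, 70 mm tall above this point, its top 14 mm tapering to 22 mm. Three spring balls in its side 22 mm above the shoulder catch the freely sliding sleeve, which then stays 10 to 25 mm too high: push it over them and on down to the shoulder (5 to 15 N)
- sleeve_home (a point): point on the spigot's axis 50 mm above the shoulder, where the middle of the sleeve (sleeve_mid) lies when fully home
- recess_mouth (a point): centre of the round recess in the flat top of the counter housing, 65 mm above the bench; the recess is 20 mm wide, too narrow for fingers
- button_top (a point): centre of the top of the round black button (18 mm diameter) inside the recess; 8 mm below the recess mouth when up; it moves with the button
- zero_button (a joint): travel of the spring button in m: 0 up, 0.005 fully down; about 1.5 N to start, 5 N fully down; springs back up
- stylus: stylus tool, 150 mm long, 0.09 kg, standing tip down in the stand; origin at its tip, z along the tool towards the handle's end. Steel shank 10 mm in diameter and 60 mm long, its last 6 mm tapering to a 6 mm flat tip; then a steel collar 28 mm in diameter, 60 to 68 mm above the tip; then a round wooden handle 18 mm in diameter, 68 to 150 mm above the tip (straight to 143 mm)
- stylus_collar (a point): point on the stylus axis at the underside of its collar, 60 mm from the tip; it meets the stand's top when the stylus is in the stand
- stand: square wooden block 80 x 80 x 75 mm, fixed to the bench, with one upright hole in the middle of its top; origin at the centre of its underside
- stand_hole (a point): centre of the hole's mouth on the stand's top, 75 mm above the bench; hole 16 mm in diameter, 68 mm deep, slightly countersunk. The stylus collar rests on the top around the hole
- collar: bystander: short wide brass ring, 74 mm outside diameter, 35 mm high; origin at the centre of its underside
- vase: bystander: brass vase, 92 mm wide, 135 mm high; origin at the centre of its underside
- block: bystander: bright steel block, 50 x 120 x 30 mm; origin at the centre of its underside
- bar: bystander: flat dark steel bar, 28 x 220 x 12 mm; origin at the centre of its underside
- hammer: bystander: hammer lying on the bench, 240 mm long; origin under its middle
- bowl: bystander: brass bowl, 110 mm wide, 50 mm high; origin at the centre of its underside

How it is judged:
On the way, in this order (a step that is already met when the one before it is completed fails the run):
1. the sleeve is fully home on the spigot (horizontal distance between sleeve_mid and sleeve_home below 0.005 m and distance between sleeve_mid and sleeve_home below 0.006 m and angle between the z axis of sleeve and the z axis of fixture, either way round below 0.07 rad), for 0.2 s.
2. the button is pressed down with the tip of the stylus (value of joint zero_button above 0.0035 m and distance between stylus and button_top below 0.012 m and contact force between stylus and fixture above 0.5 N), for 0.1 s.
At the end, for the whole second after the job is handed in: Sleeve home on the spigot (middle within 5 mm of the home point, 4 mm sideways, axes within 0.06 rad); button up again (within 1.5 mm); stylus back in its stand (collar within 10 mm of the hole mouth, 8 mm sideways, within 0.12 rad of upright); both at rest (horizontal distance between sleeve_mid and sleeve_home below 0.004 m and distance between sleeve_mid and sleeve_home below 0.005 m and angle between the z axis of sleeve and the z axis of fixture, either way round below 0.06 rad and linear speed of each of sleeve, stylus below 0.02 m/s and value of joint zero_button below 0.0015 m and horizontal distance between stylus_collar and stand_hole below 0.008 m and distance between stylus_collar and stand_hole below 0.01 m and angle between stylus's own z axis and vertical below 0.12 rad); the robot touches nothing.
It fails at once if a bystander (ring, vase, block, bar, hammer, bowl) is moved by more than 30 mm (distance of any of collar, vase, block, bar, hammer, bowl from where it was at the start of the episode above 0.03 m).
It also fails if it takes over 69 s, if anything falls off the work surface, if the arm or the gripper's body presses on something with over 40 N, if the wrist force passes 120 N, or if a joint passes its speed limit or range.

ROBOT

A 6-joint arm with a two-finger parallel gripper is mounted at the origin on the work surface. World frame = base frame: x ahead of the robot, y to its left, z up, the work surface at z = 0. Lengths are in m, angles in rad, forces in N, time in s.
With the tool pointing down it reaches from about 0.2 to 0.875 m from the base axis. Payload 3.4 kg.
Tool frame: the origin (TCP) lies between the finger pads; the fingertips stand 25 mm ahead of it and the grasp point (between the pads) lies 6 mm ahead of it (r.nose_length is the z of the fingertips in the tool frame, in m); z points along the fingers, x is the direction in which the jaws open and shut, and the axes are right-handed (so a half turn about z gives the same grasp; the last joint's range is limited). The gripper opens to 94 mm and grips with 3 to 60 N. Pads are 16 mm wide; open, the fingers measure 119 mm over their backs; the gripper's body (75 mm by 177 mm) begins 78 mm behind the grasp point.
Start: joints at [1.094, 0.276, 1.505, -0, 1.361, -0.121], TCP at [0.2, 0.539, 0.203] pointing down, gripper open.
Joint ranges: [-2.89, 2.89], [-0.75, 2.08], [0.22, 2.7], [-1.18, 4.32], [0.11, 2.71], [-2.7, 2.7]. Speed limits (rad/s): [2.57, 2.57, 3.14, 3.14, 3.14, 3.14].

INTERFACE

Orientations are given as a unit quaternion [w, x, y, z].
In Python, from plant import r, gripper_to, inverse_kinematics, vision, models, telemetry gives the robot as it stands. Calls block until the motion is done:
- r.move_to(position, orientation): joint-space move of the TCP to a pose.
- r.move_l(position, rot=None, vel=0.15, guard=None): straight line of the TCP; rot=None keeps the orientation; vel is the mean speed in m/s. With guard (N) it stops when the force on the tool has changed by that much, and returns True; else False.
- r.movej(angles): joint-space move.
- gripper_to(opening, f_grip=None): finger opening in m; f_grip is the grip in N (None keeps the last); returns when the fingers have stopped.
- r.hold(seconds).
- inverse_kinematics(position, orientation): joint angles nearest the present ones, or None.
- vision.snapshot(name): name is "scene" or "top"; returns the picture (400x640x3 uint8, red, green, blue); there is no depth.
- vision.get_calibration(name): a dict with "fx", "fy", "cx", "cy" (pixels), "D" ([k1, k2, p1, p2, k3] as OpenCV has them; the pictures are not rectified), "position" and "orientation" of the camera in the world. Camera axes: x right, y down, z forward; pixel columns grow to the right and rows downward; lengths in m; the calibration is good to about 2 mm. A picture is of the moment at which its call begins. get_calibration takes no time and is no camera call.
A pose or a line that the arm cannot do raises r.PlanningError and nothing moves.
- r.sign_off(): hands the job in, once; it reports no verdict.
Trained networks look in the newest picture that a camera, given by its name, has taken for a name from the list of things; names that differ only in an ending like _2 or _b are one class to them, and where a whole thing is asked for, a point or a joint stands for the part that bears it (a point fixed in the world has none). Each returns a list of dicts, best first, with "score" (0 to 1); they miss things now and then, are a little off and sometimes report something else, mostly with a low value. They report only what shows in the picture. A call takes as long as a camera call.
- models.boxes_of(thing, camera): "at" ([x, y, z] in m, in world coordinates, good to about 4 mm: the middle of the surface that is visible of it).
- models.regions_of(thing, camera): "pixels" (400x640 bool, what is visible of it).
- models.mark_of(thing, camera): "at" ([x, y, z] in m, in world coordinates, good to about 4 mm: a listed point, or the origin of a listed thing).
Readings, each from a call of its own:
- telemetry.current_t(): time.
- telemetry.current_joints(): joint angles.
- telemetry.current_dq(): joint speeds.
- telemetry.current_joint_efforts(): joint torques, N m.
- telemetry.current_ee_pos(): TCP position.
- telemetry.current_tool_rot(): TCP orientation.
- telemetry.current_wrist_force(): force on the tool from outside, world axes, zero at the start.
- telemetry.current_torque(): the same for the moment, N m.
- telemetry.current_opening(): finger opening in m.
Only numpy, scipy, OpenCV 4.12 (cv2) and the standard library are available. Lean on these libraries where they do the work, as an engineer would, in place of code of your own. Each camera call takes 0.05 s, during which the arm holds its last target.

## Working session

There is one attempt and no reset: what is moved stays moved. The work goes in short steps, each a Python script; the robot and the scene stay as the last script left them, time stands still between calls to the robot, and variables do not carry over. Pictures are saved under pics/ and viewed, and the job is handed in when it is done.

```bash
mkdir -p pics; ls
cat > h.py <<'E'
import numpy as np, cv2
from scipy.spatial.transform import Rotation as R
from plant import r, gripper_to, inverse_kinematics, vision, models, telemetry
def snap(n,f):
    im=vision.snapshot(n); cv2.imwrite('pics/'+f,im[:,:,::-1]); return im
def K(n):
    c=vision.get_calibration(n)
    return c,np.array([[c['fx'],0,c['cx']],[0,c['fy'],c['cy']],[0,0,1.]]),np.array(c['D'],float)
def rot(c):
    w,x,y,z=c['orientation']; return R.from_quat([x,y,z,w]).as_matrix()
def ray(n,uv,z):
    c,k,d=K(n); p=cv2.undistortPoints(np.array(uv,float).reshape(-1,1,2),k,d).reshape(-1,2)
    o=np.array(c['position']); v=np.c_[p,np.ones(len(p))]@rot(c).T
    return o+v*((z-o[2])/v[:,2])[:,None]
def proj(n,P):
    c,k,d=K(n); M=rot(c).T; t=-M@np.array(c['position'])
    return cv2.projectPoints(np.array(P,float).reshape(-1,3),cv2.Rodrigues(M)[0],t,k,d)[0].reshape(-1,2)
def down(yaw):  # tool z down, x axis at yaw
    c,s=np.cos(yaw),np.sin(yaw)
    q=R.from_matrix(np.array([[c,s,0],[s,-c,0],[0,0,-1]])).as_quat(); return [q[3],q[0],q[1],q[2]]
E
python3 - <<'E'
from h import *
print(telemetry.current_t(), telemetry.current_ee_pos(), telemetry.current_tool_rot(), r.nose_length)
for n in ['scene','top']:
    snap(n,n+'0.png'); c=vision.get_calibration(n); print(n,c)
    for t in ['sleeve','sleeve_mid','fixture','spigot_seat','sleeve_home','recess_mouth','button_top','stylus','stylus_collar','stand','stand_hole','collar','vase','block','bar','hammer','bowl']:
        print(t,[(np.round(m['at'],3).tolist(),round(m['score'],2)) for m in models.mark_of(t,n)[:2]])
print(telemetry.current_t())
E
```

```text
pics
0.0 [0.20005011 0.53847331 0.20223595] [ 4.23798111e-04  8.21081675e-01  5.70810036e-01 -7.78315378e-04] 0.025
scene {'fx': 399.40267916237684, 'fy': 399.40267916237684, 'cx': 322.01673304126126, 'cy': 200.57846938074024, 'D': array([-0.08958469,  0.        ,  0.        ,  0.        ,  0.        ]), 'position': array([ 1.07802344, -0.28827838,  0.87749728]), 'orientation': array([-0.25671981,  0.80589941,  0.50591936, -0.16931239])}
sleeve [([0.528, -0.286, -0.001], 0.78)]
sleeve_mid [([0.531, -0.294, 0.051], 0.87)]
fixture [([0.606, -0.035, -0.0], 0.6)]
spigot_seat [([0.621, 0.02, 0.034], 0.7)]
sleeve_home [([0.621, 0.023, 0.087], 0.72), ([0.51, 0.274, 0.07], 0.47)]
recess_mouth [([0.579, -0.101, 0.066], 0.67)]
button_top [([0.58, -0.099, 0.056], 0.43)]
stylus [([0.514, 0.277, 0.016], 0.45), ([0.518, 0.273, 0.078], 0.36)]
stylus_collar [([0.771, 0.02, -0.001], 0.74), ([0.533, -0.293, 0.053], 0.71)]
stand [([0.514, 0.27, -0.001], 0.76), ([0.515, 0.274, 0.018], 0.72)]
stand_hole [([0.518, 0.276, 0.076], 0.9)]
collar [([0.368, 0.172, 0.002], 0.9)]
vase [([0.726, -0.263, 0.001], 0.
[... 873 characters left out ...]
0.001], 0.69)]
button_top [([0.297, -0.379, -0.001], 0.68), ([0.58, -0.099, 0.058], 0.56)]
stylus [([0.509, 0.274, 0.018], 0.43)]
stylus_collar [([0.516, 0.276, 0.075], 0.5), ([0.512, 0.278, 0.015], 0.4)]
stand [([0.51, 0.276, 0.0], 0.57), ([0.609, -0.036, 0.001], 0.29)]
stand_hole [([0.512, 0.278, 0.071], 0.97), ([0.366, -0.175, 0.002], 0.36)]
collar [([0.372, 0.168, -0.002], 0.79), ([0.581, -0.099, 0.059], 0.72)]
vase [([0.727, -0.263, -0.0], 0.78)]
block [([0.362, -0.175, 0.002], 0.8), ([0.581, -0.098, 0.054], 0.65)]
bar [([0.77, 0.019, 0.003], 0.71)]
hammer [([0.297, -0.378, 0.0], 0.63), ([0.524, -0.29, 0.001], 0.25)]
bowl [([0.622, 0.022, 0.032], 0.72), ([0.718, 0.248, 0.004], 0.6)]
1.8
```

View pics/scene0.png

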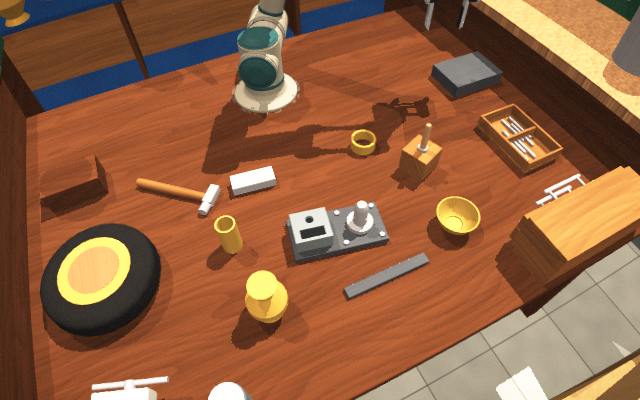

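View pics/top0.png

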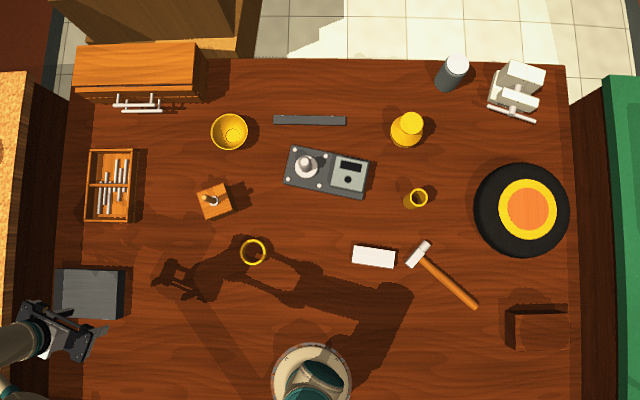

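The scene picture shows the sleeve at about (228,235), the spigot at (361,213), the counter button at (309,219) and the stylus in its stand at (424,140). In the top picture the sleeve is at (418,197), the spigot at (306,163) and the stylus at (213,200). I'll enlarge the crops and project the estimates onto them.

```bash
cat >> h.py <<'E'
def overlay(n,f,boxes,circs,out,s=6):
    im=cv2.imread('pics/'+f); tiles=[]
    for (u,v,w,h) in boxes:
        t=cv2.resize(im[v:v+h,u:u+w],None,fx=s,fy=s,interpolation=cv2.INTER_CUBIC)
        for (x,y,z,rad) in circs:
            a=np.linspace(0,2*np.pi,60); P=np.c_[x+rad*np.cos(a),y+rad*np.sin(a),0*a+z]
            q=((proj(n,P)-[u,v]+.5)*s).astype(int); cv2.polylines(t,[q.reshape(-1,1,2)],True,(255,0,255),1)
        tiles.append(t)
    cv2.imwrite('pics/'+out,np.hstack(tiles))
E
cat > ov.py <<'E'
import sys
from h import *
S=(0.5265,-0.2895); P=(0.621,0.0215); B=(0.5795,-0.100); T=(0.514,0.276)
C=[(*S,.1,.025),(*S,0,.025),(*P,.105,.011),(*P,.091,.018),(*P,.035,.033),(*B,.065,.010),(*T,.150+.015,.009),(*T,.083,.014)]
overlay('top','top0.png',[(398,175,44,60),(284,140,84,60)],C,'ot1.png')
overlay('top','top0.png',[(190,175,60,50)],C,'ot2.png',8)
overlay('scene','scene0.png',[(208,205,44,60),(285,190,84,60)],C,'os1.png')
overlay('scene','scene0.png',[(395,115,60,70)],C,'os2.png',8)
E
python3 ov.py
```

```text
(no output)
```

View pics/ot1.png

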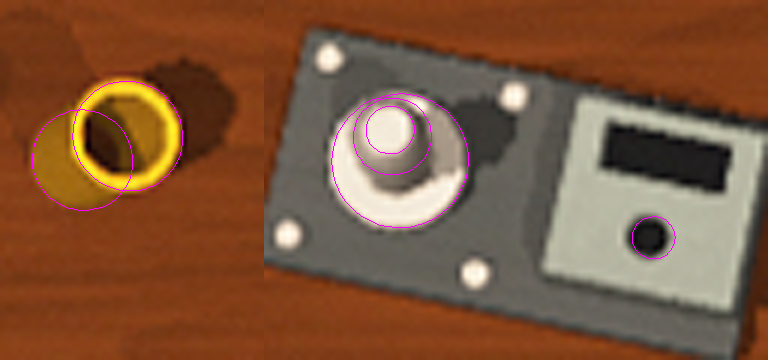

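View pics/os1.png

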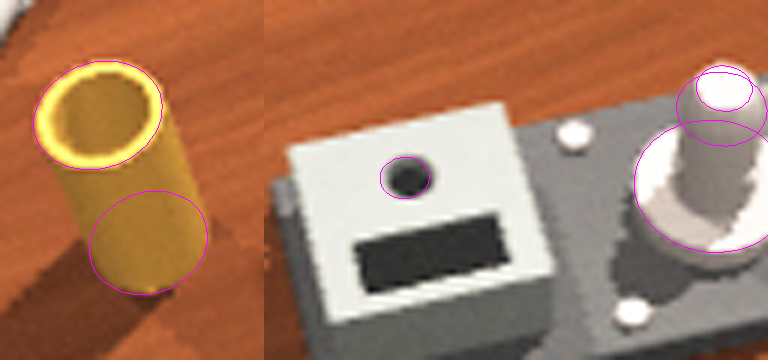

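View pics/ot2.png

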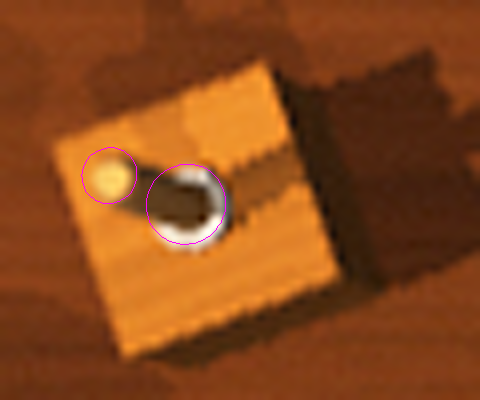

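View pics/os2.png

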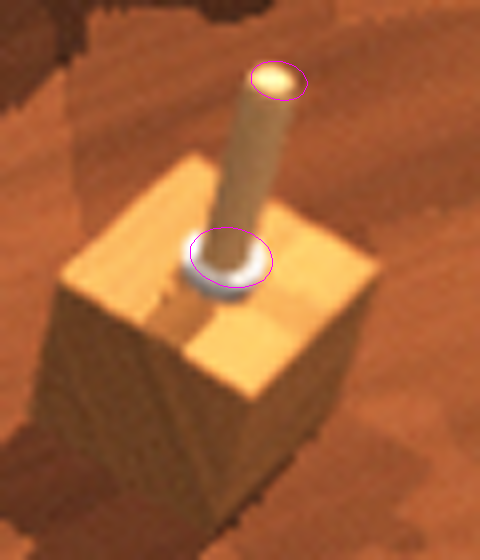

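Overlays agree to about 1–2 mm, with the stylus shifted 1.5 mm in -y and the button 1 mm in +y. Next: the sleeve.

```bash
cat >> h.py <<'E'
S=np.array([0.5265,-0.2895]); P=np.array([0.6208,0.0213]); B=np.array([0.580,-0.099]); T=np.array([0.513,0.2747])
def st(m=''):
    print(m,'t=%.2f'%telemetry.current_t(),np.round(telemetry.current_ee_pos(),4),'F',np.round(telemetry.current_wrist_force(),1),'open %.4f'%telemetry.current_opening())
E
python3 - <<'E'
from h import *
y=np.arctan2(S[1],S[0])
gripper_to(0.094,20)
r.move_to([*S,0.25],down(y)); st('above')
r.move_l([*S,0.081],vel=0.2,guard=8); st('at')
gripper_to(0.04,60); st('grip')
r.move_l([*S,0.225],vel=0.2); st('lift')
r.move_to([*P,0.225],down(np.arctan2(P[1],P[0]))); st('over')
snap('scene','scene1.png'); snap('top','top1.png')
E
```

```text
above t=5.14 [ 0.5268 -0.2887  0.25  ] F [-0.6 -0.3  0.3] open 0.0939
at t=6.13 [ 0.5274 -0.29    0.0821] F [-0.2 -0.6  0.9] open 0.0939
grip t=6.91 [ 0.5265 -0.2894  0.081 ] F [-0.1  0.6  0.8] open 0.0480
lift t=7.78 [ 0.5256 -0.2889  0.2234] F [ 0.4  0.1 -2.6] open 0.0485
over t=9.01 [0.6207 0.02   0.2247] F [ 1.2 -0.4 -3.3] open 0.0485
```

Run:
```python
from h import *
p=P
C=[(*p,.244,.025),(*p,.144,.025),(*p,.105,.011),(*p,.035,.033)]
overlay('top','top1.png',[(255,120,90,80)],C,'ot3.png',5)
overlay('scene','scene1.png',[(320,130,80,120)],C,'os3.png',5)
st()
```

```text
t=9.11 [0.6208 0.0196 0.2249] F [-0.3 -0.4 -2.6] open 0.0482
```

View pics/ot3.png

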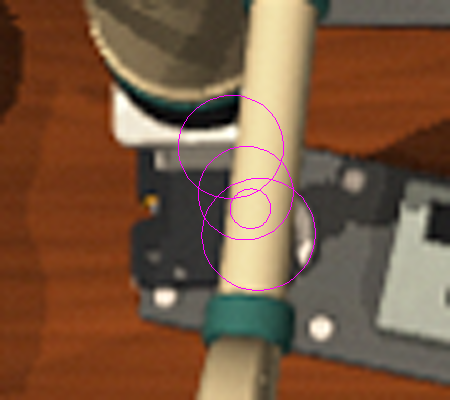

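View pics/os3.png

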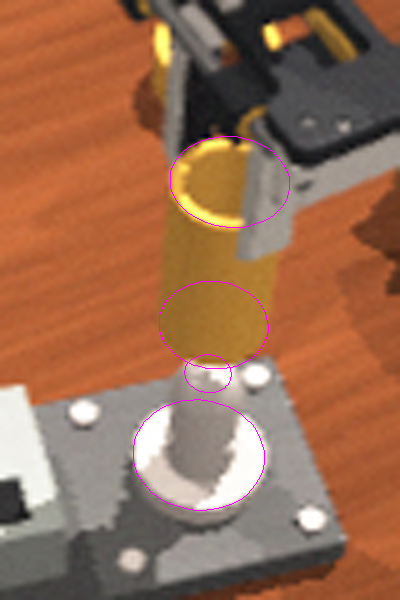

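The scene picture shows the sleeve at crop (215,270), about 1 px from the predicted circles and over the spigot at (208,374). Now lower it.

Run:
```python
from h import *
print(r.move_l([*P,0.185],vel=0.12,guard=12)); st('top')
print(r.move_l([*P,0.150],vel=0.05,guard=12)); st('on')
```

```text
False
top t=9.59 [0.6209 0.0207 0.185 ] F [-0.  -0.4 -2. ] open 0.0483
False
on t=10.44 [0.6211 0.0213 0.1502] F [ 0.3  0.1 -1.7] open 0.0484
```

Run:
```python
from h import *
for z in [.140,.130,.122,.112]:
    g=r.move_l([*P,z],vel=0.04,guard=30); st(g)
    if g: break
snap('scene','scene2.png')
```

```text
False t=10.84 [0.6208 0.0213 0.1396] F [ 0.6 -0.  -4.6] open 0.0484
False t=11.24 [0.621  0.0213 0.1304] F [ 0.5 -0.3 -0.1] open 0.0483
False t=11.59 [0.621  0.0212 0.1219] F [ 0.1 -0.2 -0.8] open 0.0486
True t=11.88 [0.6204 0.0212 0.1158] F [-1.   0.8  4.3] open 0.0482
```

Run:
```python
from h import *
print(r.move_l([*P,0.112],vel=0.03,guard=25)); st('push')
gripper_to(0.094); st('open')
r.move_l([*P,0.23],vel=0.25); st('up')
snap('scene','scene3.png')
for t in ['sleeve_mid','sleeve']:
    print(t,[(np.round(m['at'],3).tolist(),round(m['score'],2)) for m in models.mark_of(t,'scene')[:2]])
C=[(*P,.135,.025),(*P,.135,.0195),(*P,.035,.025),(*P,.035,.033)]
overlay('scene','scene3.png',[(300,130,100,120)],C,'os4.png',5)
C=[(*P,.150,.025),(*P,.150,.0195),(*P,.035,.033)]
overlay('scene','scene3.png',[(300,130,100,120)],C,'os5.png',5)
```

```text
False
push t=12.18 [0.6206 0.0211 0.1157] F [-4.4 -1.3 18.1] open 0.0484
open t=13.03 [0.6208 0.0213 0.112 ] F [ 0.2 -0.2  0.1] open 0.0936
up t=13.65 [0.6201 0.0213 0.2291] F [ 0.2  0.3 -0.5] open 0.0942
sleeve_mid [([0.625, 0.014, 0.087], 0.81)]
sleeve [([0.622, 0.023, 0.035], 0.96)]
```

View pics/os4.png

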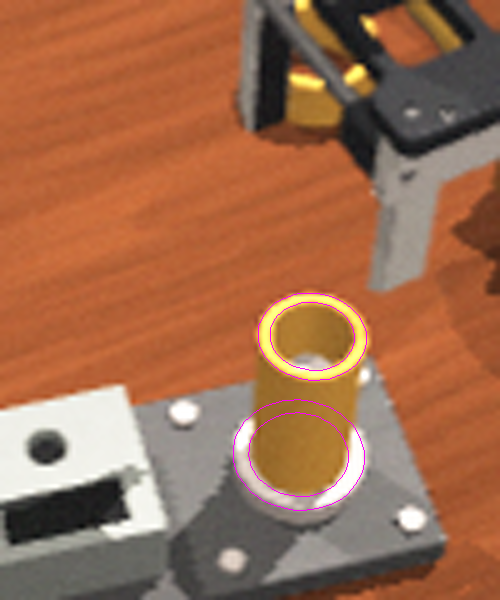

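The rim circles at z = 0.135 land exactly on the sleeve at crop (312,337), so it is home. Next: the stylus.

Run:
```python
from h import *
y=np.arctan2(T[1],T[0])
r.move_to([*T,0.235],down(y)); gripper_to(0.06,20); st('above')
print(r.move_l([*T,0.126],vel=0.15,guard=6)); st('at')
gripper_to(0.0,40); st('grip')
r.move_l([*T,0.215],vel=0.12); st('lift')
snap('scene','scene4.png'); snap('top','top4.png')
g=T; C=[(*g,.104,.003),(*g,.164,.014),(*g,.075,.008)]
overlay('scene','scene4.png',[(380,60,90,120)],C,'os6.png',5)
```

```text
above t=15.57 [0.513  0.2747 0.235 ] F [-0.5 -0.1  0.5] open 0.0597
False
at t=16.44 [0.5137 0.275  0.1268] F [-0.3  0.4  1.4] open 0.0602
grip t=17.18 [0.513  0.2747 0.1261] F [-0.5 -0.1  0.4] open 0.0171
lift t=18.07 [0.5124 0.2745 0.2141] F [-0.2 -1.4 -1.5] open 0.0178
```

View pics/os6.png

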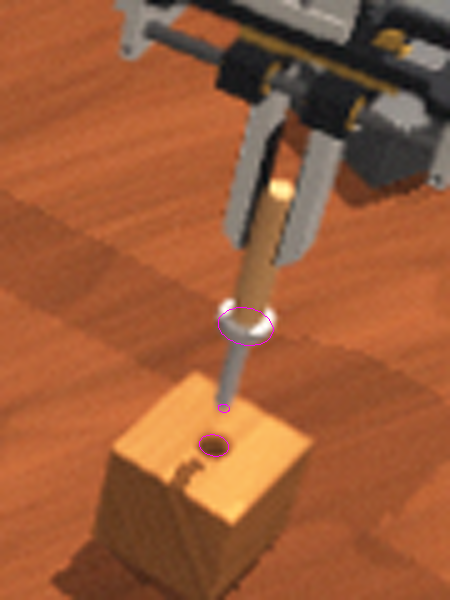

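The scene picture shows the stylus held upright, its collar and tip (crop 224,405) on the predicted circles, and the empty hole at (213,446). Now press the button.

Run:
```python
from h import *
r.move_l([*T,0.265],vel=0.2)
r.move_to([*B,0.265],down(np.arctan2(B[1],B[0]))); st('over')
r.move_l([*B,0.20],vel=0.15); st('near')
snap('scene','scene5.png')
C=[(*B,.089,.003),(*B,.149,.014),(*B,.065,.010)]
overlay('scene','scene5.png',[(270,130,90,110)],C,'os7.png',5)
```

```text
over t=19.99 [ 0.58   -0.0978  0.2648] F [ 0.7  0.1 -0. ] open 0.0171
near t=20.57 [ 0.5805 -0.0983  0.2006] F [ 1.6 -0.1 -0.9] open 0.0172
```

View pics/os7.png

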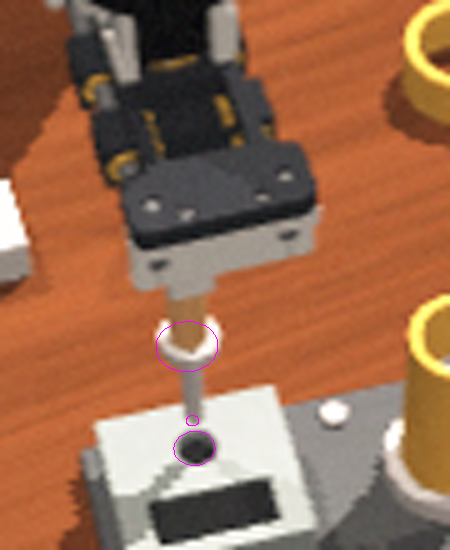

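The tip at (192,420) sits above the recess at (195,448), so the alignment is good.

Run:
```python
from h import *
print(r.move_l([*B,0.172],vel=0.08,guard=6)); st('in')
for z in [.167,.165,.163,.162,.161,.160]:
    g=r.move_l([*B,z],vel=0.03,guard=10); r.hold(0.15); st(z)
    if telemetry.current_wrist_force()[2]>9: break
r.hold(0.2); st('held')
```

```text
False
in t=21.12 [ 0.5801 -0.0991  0.1721] F [ 1.4 -0.  -0.4] open 0.0175
0.167 t=21.59 [ 0.5806 -0.0992  0.1675] F [ 0.7 -0.6  0.7] open 0.0175
0.165 t=21.99 [ 0.5805 -0.0991  0.1653] F [1.9 0.3 1.9] open 0.0176
0.163 t=22.39 [ 0.5804 -0.0991  0.1633] F [ 2.4 -0.1  3.7] open 0.0171
0.162 t=22.79 [ 0.5805 -0.0991  0.1628] F [ 1.5 -1.3  5.7] open 0.0169
0.161 t=23.19 [ 0.5806 -0.0992  0.1626] F [ 0.5 -0.4 10.4] open 0.0174
held t=23.39 [ 0.5806 -0.0992  0.1626] F [1.  0.2 9.1] open 0.0171
```

The force rises from about 1.5 N to 5.7 N over 5 mm and then stiffens at TCP z = 0.1626, so the button is bottomed. Now return the stylus.

Run:
```python
from h import *
r.move_l([*B,0.265],vel=0.15); st('up')
snap('scene','scene6.png')
r.move_to([*T,0.265],down(np.arctan2(T[1],T[0]))); r.move_l([*T,0.205],vel=0.15); r.hold(0.2); st('over')
snap('scene','scene7.png')
C=[(*T,.094,.003),(*T,.154,.014),(*T,.075,.008)]
overlay('scene','scene7.png',[(380,60,90,120)],C,'os8.png',5)
```

```text
up t=24.23 [ 0.5788 -0.0986  0.2633] F [-1.4  0.4 -0.1] open 0.0175
over t=26.45 [0.5139 0.2749 0.2063] F [ 0.6 -0.5 -0.3] open 0.0174
```

View pics/os8.png

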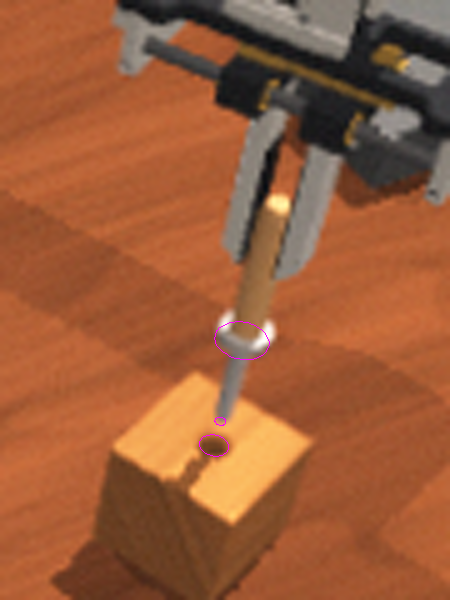

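View pics/scene6.png

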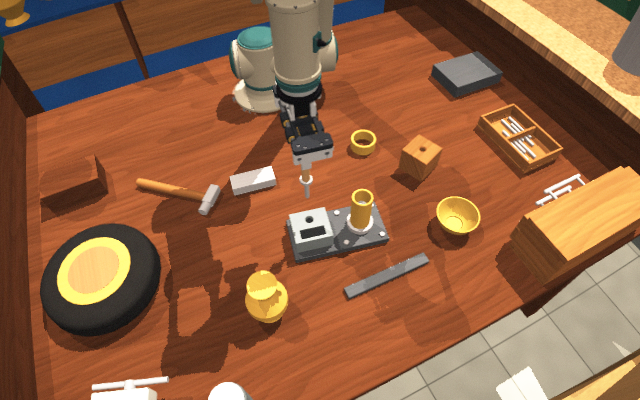

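The scene picture shows the sleeve home at (361,210) and everything else in place. In the crop the stylus tip (220,420) is above the hole at (213,446), as predicted. Insert it.

Run:
```python
from h import *
print(r.move_l([*T,0.135],vel=0.08,guard=6)); st('in')
print(r.move_l([*T,0.1255],vel=0.04,guard=5)); st('down')
```

```text
False
in t=27.52 [0.5134 0.2749 0.1355] F [ 0.6  0.8 -0.6] open 0.0171
True
down t=27.82 [0.5132 0.2748 0.1258] F [-0.1 -0.4  3.5] open 0.0173
```

Run:
```python
from h import *
gripper_to(0.06,20); r.hold(0.2)
r.move_l([*T,0.26],vel=0.15); st('up')
r.move_to([0.30,0.45,0.30],down(np.arctan2(.45,.3))); r.hold(0.3); st('clear')
snap('scene','scene8.png'); snap('top','top8.png')
C=[(*P,.135,.025),(*P,.035,.033),(*B,.065,.010),(*T,.083,.014),(*T,.165,.009)]
overlay('scene','scene8.png',[(280,120,160,120)],C,'os9.png',5)
overlay('top','top8.png',[(190,120,190,110)],C,'ot9.png',4)
for n in ['scene','top']:
  for t in ['sleeve_mid','button_top','stylus_collar','stand_hole','collar','vase','block','bar','hammer','bowl']:
    print(n,t,[(np.round(m['at'],3).tolist(),round(m['score'],2)) for m in models.mark_of(t,n)[:2]])
```

```text
up t=29.89 [0.5124 0.2745 0.259 ] F [ 0.1  0.1 -0.3] open 0.0598
clear t=31.27 [0.3008 0.4495 0.2997] F [-0.1  0.2 -0.2] open 0.0599
scene sleeve_mid [([0.621, 0.016, 0.086], 0.78)]
scene button_top [([0.583, -0.096, 0.056], 0.6)]
scene stylus_collar [([0.512, 0.273, 0.073], 0.45)]
scene stand_hole [([0.512, 0.274, 0.075], 0.83), ([0.506, 0.274, 0.072], 0.28)]
scene collar [([0.37, 0.173, 0.002], 0.77)]
scene vase [([0.724, -0.261, 0.001], 0.6)]
scene block [([0.366, -0.174, -0.006], 0.74), ([0.624, 0.014, 0.088], 0.36)]
scene bar [([0.769, 0.018, 0.0], 0.84)]
scene hammer [([0.3, -0.378, -0.003], 0.93)]
scene bowl [([0.718, 0.251, 0.002], 0.75)]
top sleeve_mid [([0.614, 0.019, 0.084], 0.66)]
top button_top [([0.579, -0.101, 0.056], 0.36)]
top stylus_collar [([0.515, 0.275, 0.072], 0.71), ([0.622, 0.023, 0.035], 0.17)]
top stand_hole [([0.513, 0.28, 0.07], 0.74)]
top collar [([0.372, 0.168, 0.001], 0.7), ([0.582, -0.099, 0.056], 0.57)]
top vase [([0.726, -0.264, -0.001], 0.92)]
top block [([0.363, -0.174, 0.0], 0.92), ([0.617, 0.027, 0.087], 0.56)]
top bar [([0.769, 0.018, 0.0], 0.69), ([0.512, 0.276, 0.001], 0.19)]
top hammer [([0.297, -0.379, -0.001], 0.66), ([0.371, 0.169, 0.002], 0.39)]
top bowl [([0.721, 0.249, 0.0], 0.6)]
```

View pics/os9.png

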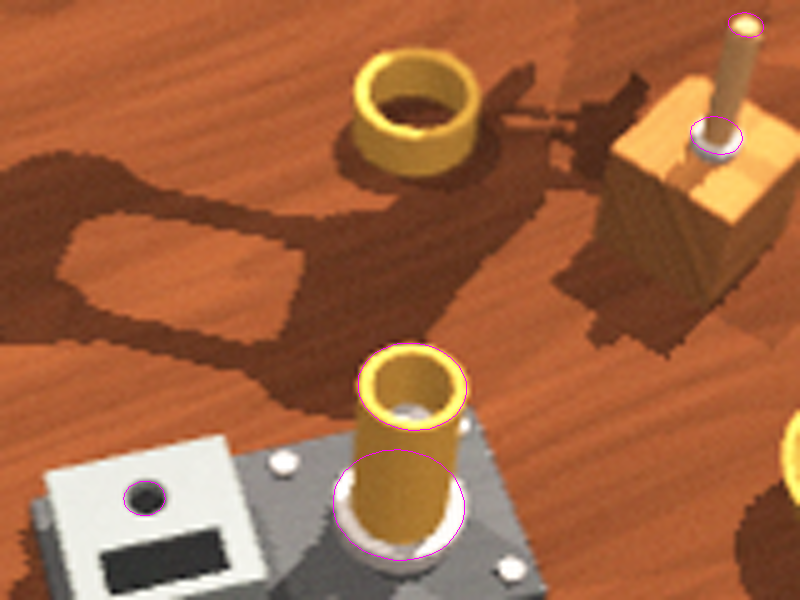

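View pics/ot9.png

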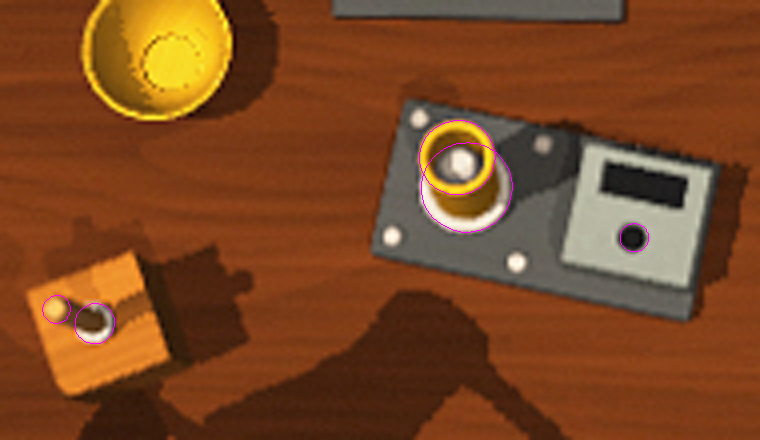

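The sleeve rim, the stylus collar and the top of the stylus all lie on the predicted circles in both views. The bystanders have not moved.

```bash
python3 -c "
from h import *
r.sign_off(); st()"
```

```text
the job is handed in; nothing more can be done
the job is handed in; nothing more can be done
```

The job is done and handed in at about 32 s of the 69 s allowed; the system gives no verdict.

- **Sleeve:** I pushed it over the spigot until it stopped hard at the height expected for the shoulder (over 30 N, then 18 N on a second push). In the last pictures from both cameras its rim lies on the predicted circle at 135 mm.
- **Button:** I pressed it with the stylus tip. The force rose from about 1.5 N to 5.7 N over 5 mm and then to about 10 N at a hard stop, so it was fully down. The tip then came out clear. That the button came back up rests only on the networks' button heights (56 mm in both views, against 57 mm when up), since it has no direct reading.
- **Stylus:** It is back in its stand, upright on its collar. In both views the collar and the top of the handle match the prediction.
- **Bystanders and gripper:** No bystander moved by more than the networks' scatter of about 4 mm. The gripper is well clear and touches nothing.

One check disagreed: the networks placed the middle of the sleeve 5 to 7 mm to the side of the spigot axis, beyond their usual 4 mm error. The rim overlays in both views put it within about 1 mm, and with the tube over the spigot it can only shift about 1.5 mm, so I trusted those.

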